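Snap the curing torch back into its spring clips

TASK

Put the curing torch away in the rack whose spring clips fit its barrel, with the lens facing that rack's upright end board: lay it in the mouths of both clips, then push it down slowly with closed fingers until both clips have snapped round the barrel and it sits fully home at both ends, and let go. Do not push on it with more than 20 N, which is enough for one clip at a time but not for both at once, and leave the jar, the thread spool and the hook tin where they are.

Things in the scene. Friction and masses are not known exactly. Their poses are not given: they have to be found in the camera images.
- torch: Curing torch lying on the bench, 110 to 180 g, 167 mm long: dark round barrel 24 mm in diameter, 116 mm long between black six-sided ends 30 mm across flats: head with the glass lens 34 mm long, tail cap 14 mm plus a 3 mm button. It lies on flats of its ends, axis 15 mm above the bench. Origin: on the axis, middle of the barrel; x along the axis to the lens, z up as it lies.
- barrel_lens_end (a point): Point on the torch's axis, 44 mm from the middle of the barrel towards the lens: the part of the barrel that goes into the clip next to the end board.
- barrel_tail_end (a point): Point on the torch's axis, 44 mm from the middle of the barrel towards the tail: the part that goes into the other clip.
- rack: The torch's rack, fixed: brown wooden plank 195 x 56 x 12 mm with two upright spring clips for a 24 mm barrel, 88 mm apart, and at its +x end an upright end board (inner face at x = 112 mm, top 68 mm above the bench). Origin: underside, midway between the clips; x along the plank to the end board, z up. A barrel laid in the clips' mouths rests with its axis about 22 mm above home.
- rack_mid (a point): Middle of the barrel's axis when home, 44 mm above the bench. Beside it (x = -30 to 30 mm) stand two wooden trough sides, 14 to 28 mm off the centre line, tops 47 mm above the bench: fingers gripping the barrel cannot go down with it all the way. Pushing down here, on both clips at once, takes over 20 N.
- rack_lens_clip (a point): Centre of the clip next to the end board, on the barrel's axis when home, 12 mm above the clip's solid foot. The clip is 14 mm long in x; its two fingers have black lined, flared lips, tips 64 mm above the bench, throat 17 mm. Pushed at 5 mm/s beside the clip, 25 mm from the barrel's middle, it yields slowly against up to 12 to 17 N (over 20 N at 20 mm/s) and gives way 8 to 12 mm above home.
- rack_tail_clip (a point): The same point of the other, like clip. As a clip gives way the force falls almost to nothing; the barrel may hang a few mm short of home until it is pushed on down and comes up solid on the foot. While one end is home and the other still up in its mouth the barrel slopes: 25 mm from its middle, on the home side, its top is then still about 6 mm above its final height.
- pen_rack: A like rack, fixed, whose clips are for 14 mm pens, too small for the torch (tips 51 mm, trough sides 42 mm above the bench). Origin and axes as for rack. Which rack is on the left and which on the right changes.
- cement_jar: Bystander: amber glass jar with a black cap, 38 mm in diameter, 55 mm tall. Origin: centre of its underside.
- spool: Bystander: wooden thread spool standing upright, 32 mm in diameter, 42 mm tall. Origin: centre of its underside.
- hook_tin: Bystander: flat metal tin, 60 x 90 x 18 mm, beyond the racks. Origin: centre of its underside.
Things that resemble listed ones, but are neither listed nor needed, are in the scene too. Of the things like the torch, leave any that is orange or red; of the rest the smaller one is meant.

How it is judged:
By the outcome, as a careful person would: the job done as asked, in the order asked, and still so for the second after the job is handed in, with the robot touching nothing.
It also fails if it takes over 72 s, if anything falls off the work surface, if the arm or the gripper's body presses on something with over 40 N, if the wrist force passes 120 N, or if a joint passes its speed limit or range.

ROBOT

A 6-joint arm with a two-finger parallel gripper is mounted at the origin on the work surface. World frame = base frame: x ahead of the robot, y to its left, z up, the work surface at z = 0. Lengths are in m, angles in degrees, forces in N, time in s.
With the tool pointing down it reaches from about 0.3 to 0.85 m from the base axis. Payload 5.4 kg.
Tool frame: the origin (TCP) lies at the very end of the fingers, on their centre line; the grasp point (between the pads) lies 19 mm behind it (arm.pinch_z is the distance from the TCP to the grasp point, in m); z points along the fingers, y is the line along which they close (so a half turn about z gives the same grasp; the last joint's range is limited). The gripper opens to 85 mm and grips with 20 to 120 N. Pads are 22 mm wide; open, the fingers measure 114 mm over their backs; the gripper's body (76 mm by 85 mm) begins 54 mm behind the grasp point. The pads swing forward as they close: fully open they stand 13 mm farther back than shut.
Start: joints at [-81.824, 9.076, 91.501, -0, 79.423, -12.038], TCP at [0.199, -0.54, 0.231] pointing down, gripper open.
Joint ranges: [-166.64, 166.64], [-54.1, 131.32], [10.49, 154.53], [-73.88, 253.88], [9.74, 151.15], [-171.62, 171.62]. Speed limits (degrees/s): [147.25, 147.25, 180, 180, 180, 180].

INTERFACE

Orientations are given as a 3x3 rotation matrix whose columns are the frame's x, y, z axes.
In Python, from rig import sense, capture, close_job, arm gives the robot as it stands.
- The arm moves only by the tool drive_tool, never from a script. Its argument "deltas" is a list of rows, each an object with "fingers": the gripper command: -1 is shut, 1 is fully open, values between are in proportion; "translation": the shift along the world's x, y, z in cm, a list of three; "spin": the turn about the world's z in degrees. In form: [{"fingers": fingers, "translation": [x, y, z], "spin": spin}, ...]. A call has 1 to 10 rows; each row is the pose to reach, as a shift and turn from the pose commanded when the call began; what a row does not reach only later rows make up. A row lasts 1/8 s, in which the tool goes at most 62.5 mm and 10.7 degrees, less where a joint would pass 70% of its speed; a pose out of reach is approached as far as the arm can. A call with a gripper value outside its range is refused whole. The fingers move at their own pace and stop on an object; "squeeze" is the grip in N (left out, the last holds). Time passes only in rows, so rows that repeat a pose let the fingers close. It gives the time, the measured TCP pose, the force, the opening and the grip force at its end, in the units of the state.
- sense(): the state, without advancing time (a new reading comes with each control period).
- capture(name): name is "scene" or "top" or "wrist"; returns a dict with "frame" (420x560x3 uint8, blue, green, red), "fx", "fy", "cx", "cy" (pixels), "k1" (the pictures are not rectified: a ray, as slopes to the right and down, at radius r is drawn at 1 + k1 r^2 times it, then the intrinsics apply), "R" (3x3) and "t" (3): a world point X has camera coordinates R X + t; the wrist camera has in their place "mount" (4x4, takes a point from camera to tool coordinates, whose origin is the TCP and whose axes are the flange's). Camera axes: x right, y down, z forward; pixel columns grow to the right and rows downward; lengths in m; the calibration is good to about 2 mm. A picture is of the moment at which its call begins: read the wrist's pose just before it. There is no depth.
- close_job(): hands the job in; it is judged then, once.
The state is a dict: "clock": time; "joints": joint angles; "qvel": joint speeds; "tau": joint torques, N m; "eef_pos": TCP position; "ee_rot": TCP orientation; "force": force on the tool from outside, world axes, zero at the start; "wrist_torque": the same for the moment, N m; "gripper_width": opening from 0.0 (shut) to 1.0 (fully open); "grip_force": force on a finger pad.
Only numpy, scipy, OpenCV 4.12 (cv2) and the standard library are available. Lean on these libraries where they do the work, as an engineer would, in place of code of your own. Each camera call takes 0.05 s, during which the arm holds its last target. There are 200 camera calls.

## Working session

There is one attempt and no reset: what is moved stays moved. The work goes in short steps, Python scripts to look and compute and a tool call to move; the robot and the scene stay as the last step left them, time stands still between calls to the robot, and variables do not carry over. Pictures are saved under pics/ and viewed, at most 10 in all, crops included, and the job is handed in when it is done.

Besides the shell and the picture viewer there is one more tool, called as name(argument=value, ...), one argument or row to a line, values as JSON. drive_tool: Moves the arm, as the interface text tells. Its arguments: {"type":"object","properties":{"deltas":{"type":"array","items":{"type":"object","properties":{"fingers":{"type":"number"},"translation":{"type":"array","items":{"type":"number"}},"spin":{"type":"number"}}}},"squeeze":{"type":"number"}},"required":["deltas"]}

```bash
mkdir -p pics
cat > h.py <<'E'
import numpy as np, cv2
from rig import sense, capture, close_job, arm
def grab(n,f=None):
    s=sense(); c=capture(n)
    if "mount" in c:
        m=np.array(c["mount"]); Rt=np.array(s["ee_rot"]); p=np.array(s["eef_pos"])
        Rw=Rt@m[:3,:3]; o=Rt@m[:3,3]+p
        c["R"]=Rw.T; c["t"]=-Rw.T@o
    if f: cv2.imwrite("pics/"+f,c["frame"])
    return c
def ray(c,u,v):
    K=np.array([[c["fx"],0,c["cx"]],[0,c["fy"],c["cy"]],[0,0,1.]])
    q=cv2.undistortPoints(np.array([[[u,v]]],float),K,np.array([c["k1"],0,0,0.]))[0,0]
    R=np.array(c["R"]);t=np.array(c["t"])
    return -R.T@t, R.T@np.array([q[0],q[1],1])
def onz(c,u,v,z):
    o,d=ray(c,u,v); return o+d*(z-o[2])/d[2]
E
python3 - <<'E'
from h import *
import pickle
for n in("top","scene"):
    c=grab(n,n+"0.png"); pickle.dump(c,open(n+".pkl","wb"))
    print(n,c["fx"],-np.array(c["R"]).T@c["t"])
s=sense();print(s["eef_pos"],s["ee_rot"],s["clock"],arm.pinch_z)
E
```

```text
top 383.99774725550907 [ 0.35949765 -0.03103551  0.92484577]
scene 535.1289464408592 [ 1.09562998 -0.44233193  0.96159889]
[ 0.19858742 -0.53905441  0.23040409] [[ 9.38401302e-01  3.45547311e-01 -2.27414136e-04]
 [ 3.45547190e-01 -9.38399864e-01  1.68341790e-03]
 [ 3.68295133e-04 -1.65830386e-03 -9.99998557e-01]] 0.1 0.0187
```

View pics/top0.png

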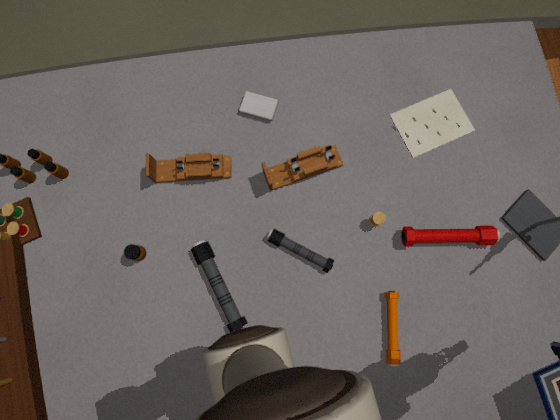

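View pics/scene0.png

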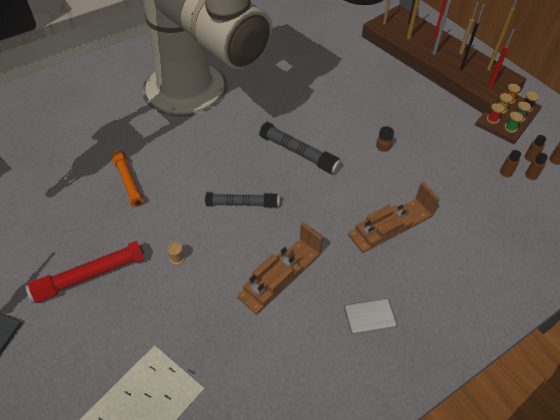

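Candidates for the torch (top view): small dark (300,250), large dark (218,288), red (450,236) and orange (393,327). By the description it is the smaller dark one at (300,250). The racks are at (302,167) and (190,167), and which one fits is still open. I'll check the torch and both racks in one close crop.

Run:
```python
from h import *
import pickle
a=pickle.load(open("top.pkl","rb"));b=pickle.load(open("scene.pkl","rb"))
r=lambda c,u,v,w,h,:cv2.resize(c["frame"][v:v+h,u:u+w],(400,300),interpolation=cv2.INTER_CUBIC)
im=np.vstack([np.hstack([r(a,250,135,100,75),r(a,142,135,100,75)]),np.hstack([r(b,230,222,100,75+12),r(b,345,175,100,87)])])
im=np.vstack([im]); cv2.imwrite("pics/racks.png",im)
cv2.imwrite("pics/torch.png",np.hstack([r(a,255,215,88,66),r(b,198,168,88,66)]))
```

```text
(no output)
```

View pics/racks.png

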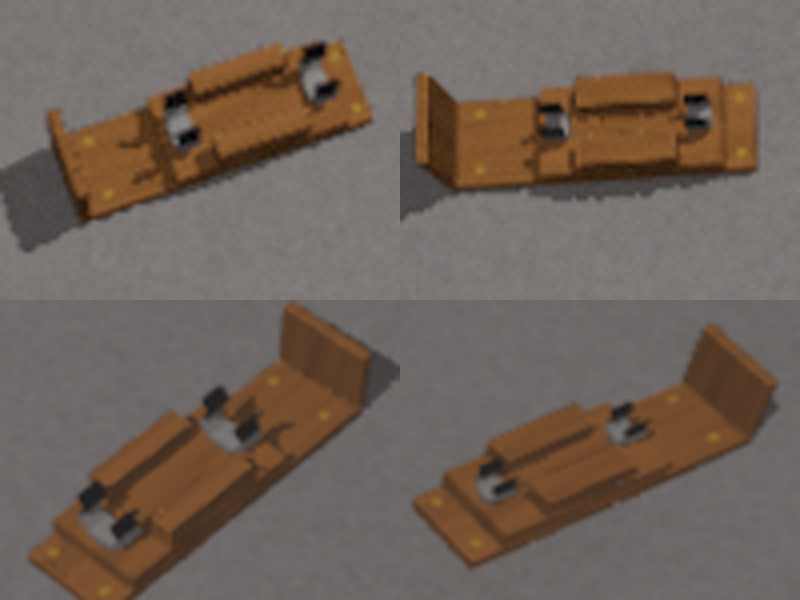

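View pics/torch.png

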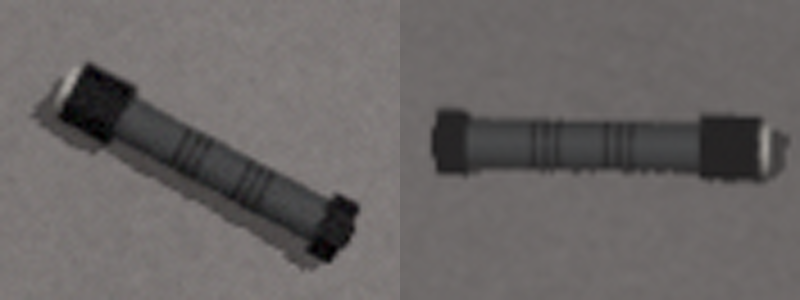

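The crops settle it. The small dark torch has its lens at its upper left (top view about (270,234)). The right-hand rack (about (302,167)) has the wide, tall clips, so it is the target, with its end board at the lower left (about (267,175)).

Run:
```python
from h import *
import pickle
a=pickle.load(open("top.pkl","rb"))
L=onz(a,270.4,234.4,.015)[:2];T=onz(a,332,264.5,.015)[:2]
d=(L-T)/np.linalg.norm(L-T);print("torch",L,T,np.linalg.norm(L-T),(L-d*(34+58)/1e3),np.degrees(np.arctan2(d[1],d[0])))
A=onz(a,295.2,164.6,.062)[:2];B=onz(a,329.7,152.5,.062)[:2];d=A-B
print("rack",A,B,np.linalg.norm(d),(A+B)/2,np.degrees(np.arctan2(d[1],d[0])))
c=grab("wrist"); print(np.array(c["mount"]).round(3),c["fx"])
```

```text
torch [ 0.4761924  -0.01581768] [ 0.38787145 -0.15128554] 0.16171621001898193 [ 0.4259468  -0.09288505] 56.896865079051665
rack [ 0.62655056 -0.09324951] [ 0.64642079 -0.1781624 ] 0.08720679257521012 [ 0.63648567 -0.13570596] 103.1706342109394
[[-0.    -0.955 -0.297  0.076]
 [ 1.    -0.001  0.001  0.001]
 [-0.001 -0.297  0.955 -0.143]
 [ 0.     0.     0.     1.   ]] 369.19173811962526
```

drive_tool(
  deltas=[
    {"fingers": 1, "translation": [22.7, 44.6, -4], "spin": 36.7},
    {"fingers": 1, "translation": [22.7, 44.6, -4], "spin": 36.7},
    {"fingers": 1, "translation": [22.7, 44.6, -4], "spin": 36.7},
    {"fingers": 1, "translation": [22.7, 44.6, -4], "spin": 36.7},
    {"fingers": 1, "translation": [22.7, 44.6, -4], "spin": 36.7},
    {"fingers": 1, "translation": [22.7, 44.6, -4], "spin": 36.7},
    {"fingers": 1, "translation": [22.7, 44.6, -4], "spin": 36.7},
    {"fingers": 1, "translation": [22.7, 44.6, -4], "spin": 36.7},
    {"fingers": 1, "translation": [22.7, 44.6, -4], "spin": 36.7},
    {"fingers": 1, "translation": [22.7, 44.6, -4], "spin": 36.7},
  ],
)

```text
clock: 1.4
eef_pos: [0.4255, -0.0936, 0.1911]
ee_rot: [[0.545, 0.838, -0.001], [0.838, -0.545, -0.0], [-0.001, -0.0, -1.0]]
force: [0.2, -0.3, -1.0]
gripper_width: 1.004
grip_force: 0.0
```

Run:
```python
from h import *
s=sense();print(s["clock"],s["eef_pos"],np.degrees(np.arctan2(s["ee_rot"][1][0],s["ee_rot"][0][0])),s["force"])
c=grab("wrist","w1.png")
import pickle;pickle.dump(c,open("w1.pkl","wb"))
```

```text
1.4 [ 0.42549723 -0.09359457  0.19114982] 56.97142585377468 [ 0.17564325 -0.32380795 -0.99082795]
```

View pics/w1.png

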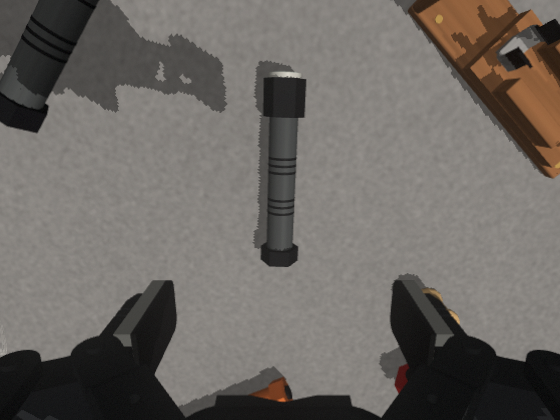

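The wrist view shows the torch with its lens up at (286,74), head/barrel joint at about (285,117) and barrel/tail joint at about (281,245). The chosen rack is at upper right.

Run:
```python
from h import *
import pickle
c=pickle.load(open("w1.pkl","rb"))
# barrel mask -> edges per row
g=c["frame"].astype(int)
for v in (125,150,190,220,238):
    print(v,g[v,255:310:3].mean(1).round().astype(int))
H=onz(c,285,117,.022)[:2];T=onz(c,280.5,244,.022)[:2]
H2=onz(c,285,117,.015)[:2];T2=onz(c,280.5,244,.015)[:2]
print(H,T,np.linalg.norm(H-T),(H+T)/2,(H2+T2)/2,np.degrees(np.arctan2(*(H2-T2)[::-1])))
```

```text
125 [135 136  81  79  78  42  55  64  72  75  81  82  75  71  74 125 131 129
 133]
150 [125 125  79  82  78  45  57  66  72  77  82  80  72  69 123 127 128 130
 130]
190 [129 108  82  80  68  50  60  69  74  78  83  77  73  81 132 131 132 136
 137]
220 [129  80  81  82  53  53  63  72  75  83  83  76  69 126 130 132 133 133
 129]
238 [ 79  80  83  81  50  57  65  72  76  84  82  74  67 132 136 135 131 130
 135]
[ 0.46167564 -0.04301974] [ 0.39747136 -0.13452143] 0.11177991840968583 [ 0.4295735  -0.08877059] [ 0.42871802 -0.0900756 ] 54.943693290059535
```

drive_tool(
  deltas=[
    {"fingers": 1, "translation": [0.4, 0.5, -5], "spin": -2},
    {"fingers": 0.2, "translation": [0.4, 0.5, -10], "spin": -2},
    {"fingers": 0.2, "translation": [0.4, 0.5, -14], "spin": -2},
    {"fingers": 0.2, "translation": [0.4, 0.5, -17.5], "spin": -2},
    {"fingers": 0.2, "translation": [0.4, 0.5, -18.7], "spin": -2},
    {"fingers": 0.2, "translation": [0.4, 0.5, -18.7], "spin": -2},
  ],
)

```text
clock: 2.2
eef_pos: [0.4294, -0.0895, 0.0043]
ee_rot: [[0.576, 0.817, -0.001], [0.817, -0.576, 0.0], [-0.0, -0.001, -1.0]]
force: [0.4, -0.1, -0.0]
gripper_width: 0.601
grip_force: 0.0
```

drive_tool(
  deltas=[
    {"fingers": -1, "translation": [0, 0, 0], "spin": 0},
    {"fingers": -1, "translation": [0, 0, 0], "spin": 0},
    {"fingers": -1, "translation": [0, 0, 0], "spin": 0},
    {"fingers": -1, "translation": [0, 0, 0], "spin": 0},
    {"fingers": -1, "translation": [0, 0, 0], "spin": 0},
    {"fingers": -1, "translation": [0, 0, 0], "spin": 0},
  ],
  squeeze=50,
)

```text
clock: 2.95
eef_pos: [0.4309, -0.0894, 0.006]
ee_rot: [[0.574, 0.819, 0.002], [0.819, -0.574, -0.002], [-0.0, 0.003, -1.0]]
force: [-2.0, 0.0, 6.6]
gripper_width: 0.257
grip_force: 48.8
```

drive_tool(
  deltas=[
    {"fingers": -1, "translation": [0, 0, 2], "spin": 0},
    {"fingers": -1, "translation": [0, 0, 7], "spin": 0},
    {"fingers": -1, "translation": [0, 0, 12], "spin": 0},
    {"fingers": -1, "translation": [4, -1, 16], "spin": 9},
    {"fingers": -1, "translation": [8, -2, 18], "spin": 18},
    {"fingers": -1, "translation": [12, -3, 18], "spin": 27},
    {"fingers": -1, "translation": [16, -4, 18], "spin": 36},
    {"fingers": -1, "translation": [19, -4.6, 18], "spin": 44},
    {"fingers": -1, "translation": [20.6, -4.6, 18], "spin": 48.2},
    {"fingers": -1, "translation": [20.6, -4.6, 18], "spin": 48.2},
  ],
)

```text
clock: 4.2
eef_pos: [0.6363, -0.1345, 0.1846]
ee_rot: [[-0.227, 0.974, 0.001], [0.974, 0.227, -0.0], [-0.0, 0.0, -1.0]]
force: [-0.7, -0.1, -1.4]
gripper_width: 0.256
grip_force: 49.5
```

Run:
```python
from h import *
s=sense();print(s["clock"],s["eef_pos"],np.degrees(np.arctan2(s["ee_rot"][1][0],s["ee_rot"][0][0])),s["force"],s["gripper_width"])
c=grab("wrist","w2.png")
import pickle;pickle.dump(c,open("w2.pkl","wb"))
```

```text
4.2 [ 0.63625426 -0.13452503  0.18461259] 103.1102969848329 [-0.66680794 -0.12781531 -1.42882732] 0.2561743621346163
```

View pics/w2.png

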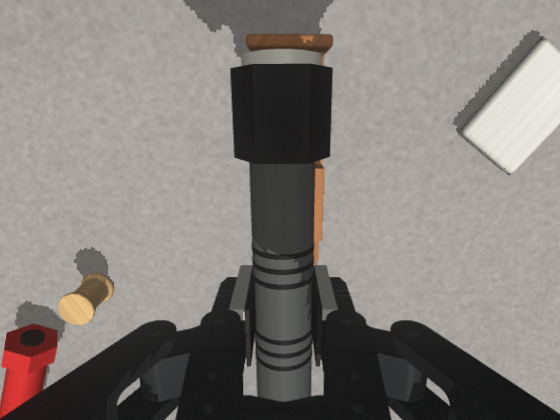

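The view shows the torch held squarely in line with the rack, with the end board's top at (247..332, 35..48). The torch hides the clips, so I'll step sideways to see them.

drive_tool(
  deltas=[
    {"fingers": -1, "translation": [-6, -1.4, 0], "spin": 0},
    {"fingers": -1, "translation": [-7.8, -1.8, 0], "spin": 0},
    {"fingers": -1, "translation": [-7.8, -1.8, 0], "spin": 0},
  ],
)

```text
clock: 4.62
eef_pos: [0.5562, -0.1526, 0.1846]
ee_rot: [[-0.225, 0.974, -0.0], [0.974, 0.225, -0.0], [-0.0, -0.0, -1.0]]
force: [-0.5, 0.4, -0.8]
gripper_width: 0.26
grip_force: 49.7
```

Run:
```python
from h import *
s=sense();print(s["clock"],s["eef_pos"],np.degrees(np.arctan2(s["ee_rot"][1][0],s["ee_rot"][0][0])),s["force"],s["gripper_width"])
c=grab("wrist","w3.png")
cv2.imwrite("pics/w3c.png",cv2.resize(c["frame"][0:300,180:480],(600,600),interpolation=cv2.INTER_CUBIC))
import pickle;pickle.dump(c,open("w3.pkl","wb"))
```

```text
4.625 [ 0.55618414 -0.15261051  0.1846141 ] 102.98829121221247 [-0.51919388  0.36309764 -0.76080425] 0.2596121340331601
```

View pics/w3c.png

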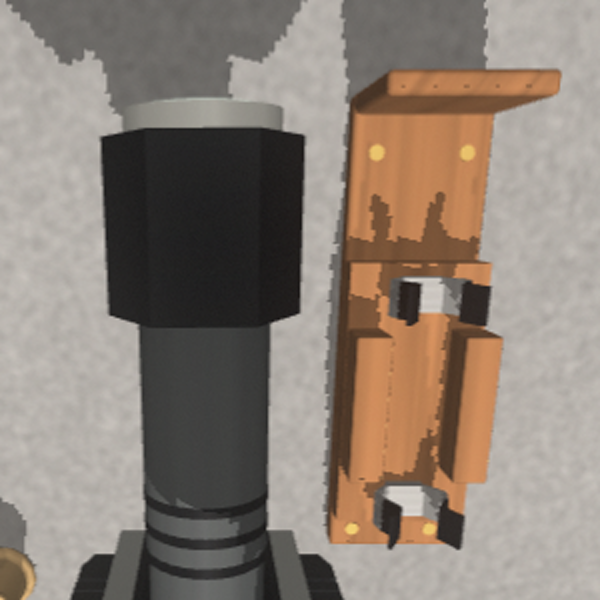

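The rack is clear here. In crop pixels, the plank's brass screws are at (377,152), (468,152), (351,528) and (430,528). The right trough top's outer edge runs (502,338) to (486,482), and the board's top inner edge runs (388,92) to (560,92).

Run:
```python
from h import *
import pickle
c=pickle.load(open("w3.pkl","rb"))
hsv=cv2.cvtColor(c["frame"],cv2.COLOR_BGR2HSV)
m=cv2.inRange(hsv,(20,90,170),(35,255,255))
n,l,st,ce=cv2.connectedComponentsWithStats(m)
P=[(ce[i],st[i,4]) for i in range(1,n) if st[i,4]>12]; print(P)
f=lambda x,y,z:onz(c,180+x/2,y/2,z)[:2]
sc=[f(377,152,.012),f(468,152,.012),f(351,528,.012),f(430,528,.012)]
A=(sc[0]+sc[1])/2;B=(sc[2]+sc[3])/2;d=(A-B)/np.linalg.norm(A-B);n_=np.array([d[1],-d[0]])
yaw=np.degrees(np.arctan2(d[1],d[0]));print("screw",A,B,np.linalg.norm(A-B),yaw)
for nm,p in dict(troutT=f(502,338,.047),troutB=f(486,482,.047),trinT=f(392,334,.047),trinB=f(385,478,.047),bL=f(388,92,.068),bR=f(560,92,.068)).items():
    print(nm,p,"along",(p-A)@d*1e3,"lat",(p-A)@n_*1e3)
lip=[f(405,303,.060),f(476,303,.060),f(392,520,.060),f(452,523,.060)]
for p in lip: print("lip",(p-A)@d*1e3,(p-A)@n_*1e3)
# torch in hand
s=sense();R=np.array(s["ee_rot"]);z=s["eef_pos"][2]+.012
for u,v in((180+205/2,327/2),):
    q=onz(c,u,v,z+.008)-np.array(s["eef_pos"]);print("head joint tool",R.T@q*1e3, "axis lens", R.T@(onz(c,180+203/2,130/2,z)-np.array(s["eef_pos"]))*1e3)
np.save("rk.npy",[A,B])
```

```text
[(array([367.90625,  75.96875]), np.int32(32)), (array([413.3125,  75.875 ]), np.int32(32)), (array([355.31818182, 263.95454545]), np.int32(22)), (array([394.1 , 264.05]), np.int32(20)), (array([167.772, 310.756]), np.int32(250)), (array([177.703125  , 306.30729167]), np.int32(192))]
screw [ 0.62054201 -0.0423771 ] [ 0.65699127 -0.20298284] 0.16468986503232472 102.78660931329833
troutT [ 0.66201939 -0.1034387 ] along -68.72713154129269 lat 26.934599252269713
troutB [ 0.67581725 -0.16093469] along -127.85104005684836 lat 27.66523500674519
trinT [ 0.62052263 -0.11138154] along -67.2889127006364 lat -15.290998753220377
trinB [ 0.635289  -0.1684974] along -126.25646973689767 lat -13.531739165265792
bL [ 0.58983794 -0.03411413] along 14.853507274634538 lat -28.113876601501502
bR [ 0.64375386 -0.02183815] along 14.89234506223568 lat 27.18191605350246
lip -53.75241784782566 -14.790544105072074
lip -53.693766551159655 10.767930832453171
lip -138.9815060791491 -12.823362827624466
lip -140.18118889648733 10.966789707030726
head joint tool [ 54.90965512  -0.48458905 -20.03484451] axis lens [ 86.17830715  -0.78554941 -12.05469874]
```

drive_tool(
  deltas=[
    {"fingers": -1, "translation": [5, 1, 0], "spin": 0},
    {"fingers": -1, "translation": [8.6, 1.7, 0], "spin": 0},
    {"fingers": -1, "translation": [8.6, 1.7, -4], "spin": 0},
    {"fingers": -1, "translation": [8.6, 1.7, -8], "spin": 0},
    {"fingers": -1, "translation": [8.6, 1.7, -10.5], "spin": 0},
    {"fingers": -1, "translation": [8.6, 1.7, -11.6], "spin": 0},
    {"fingers": -1, "translation": [8.6, 1.7, -11.6], "spin": 0},
    {"fingers": -1, "translation": [8.6, 1.7, -11.6], "spin": 0},
  ],
)

```text
clock: 5.68
eef_pos: [0.645, -0.136, 0.0701]
ee_rot: [[-0.227, 0.974, 0.003], [0.974, 0.227, -0.001], [-0.002, 0.003, -1.0]]
force: [0.4, -0.9, -1.3]
gripper_width: 0.258
grip_force: 49.9
```

Run:
```python
from h import *
a=grab("top");b=grab("scene");w=grab("wrist")
r=lambda c,u,v,w,h,:cv2.resize(c["frame"][v:v+h,u:u+w],(400,300),interpolation=cv2.INTER_CUBIC)
cv2.imwrite("pics/chk.png",np.vstack([np.hstack([r(a,250,125,112,84),r(b,225,205,112,84)]),np.hstack([r(w,140,0,280,210),r(w,140,210,280,210)])]))
```

```text
(no output)
```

View pics/chk.png

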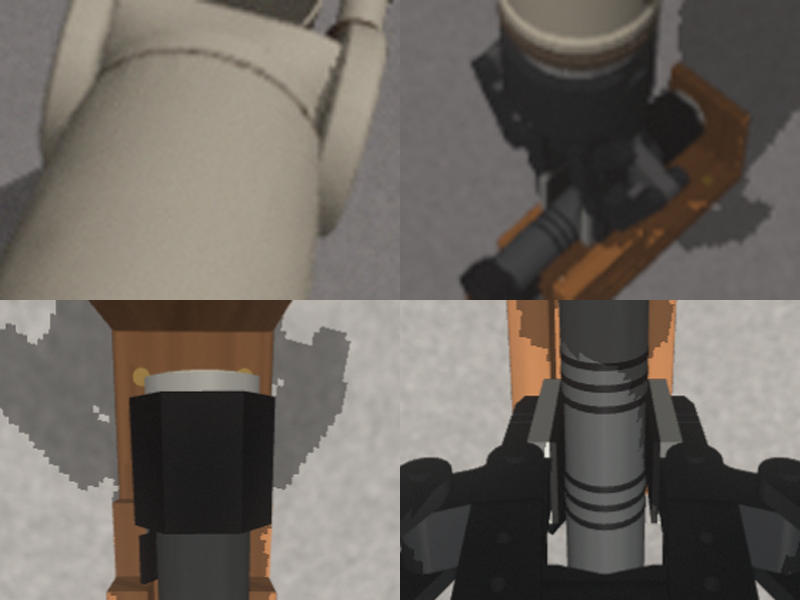

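The close view shows the torch about 3 mm too far in +x: its centre is at u≈201 and the screws' midpoint at u≈193, with only the left lip visible. I'll correct that and lower it.

drive_tool(
  deltas=[
    {"fingers": -1, "translation": [-0.3, 0, 0], "spin": 0},
    {"fingers": -1, "translation": [-0.3, 0, 0], "spin": 0},
    {"fingers": -1, "translation": [-0.3, 0, 0], "spin": 0},
    {"fingers": -1, "translation": [-0.3, 0, -0.3], "spin": 0},
    {"fingers": -1, "translation": [-0.3, 0, -0.5], "spin": 0},
    {"fingers": -1, "translation": [-0.3, 0, -0.6], "spin": 0},
  ],
)

```text
clock: 6.58
eef_pos: [0.6405, -0.1355, 0.0619]
ee_rot: [[-0.227, 0.974, -0.0], [0.974, 0.227, 0.0], [0.0, -0.0, -1.0]]
force: [0.8, -1.3, -0.6]
gripper_width: 0.262
grip_force: 49.9
```

Run:
```python
from h import *
w=grab("wrist","w5.png");b=grab("scene")
r=lambda c,u,v,w,h,:cv2.resize(c["frame"][v:v+h,u:u+w],(400,300),interpolation=cv2.INTER_CUBIC)
cv2.imwrite("pics/chk2.png",np.hstack([r(w,140,0,280,210),r(b,225,205,112,84)]))
```

```text
(no output)
```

View pics/chk2.png

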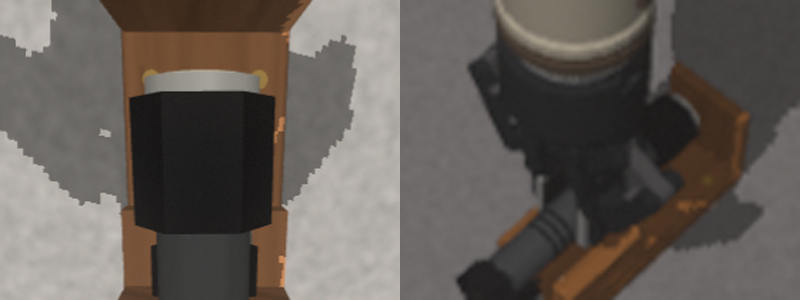

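The torch is now centred: lips at u≈152 and 258, screws at 150 and 261, and the torch at about 203. I'll lower it until it touches.

drive_tool(
  deltas=[
    {"fingers": -1, "translation": [0, 0, -0.1], "spin": 0},
    {"fingers": -1, "translation": [0, 0, -0.2], "spin": 0},
    {"fingers": -1, "translation": [0, 0, -0.25], "spin": 0},
    {"fingers": -1, "translation": [0, 0, -0.25], "spin": 0},
  ],
)

```text
clock: 7.18
eef_pos: [0.6406, -0.1356, 0.0597]
ee_rot: [[-0.227, 0.974, -0.0], [0.974, 0.227, 0.0], [0.0, -0.0, -1.0]]
force: [0.1, -1.1, -1.8]
gripper_width: 0.26
grip_force: 49.9
```

drive_tool(
  deltas=[
    {"fingers": -1, "translation": [0, 0, -0.1], "spin": 0},
    {"fingers": -1, "translation": [0, 0, -0.2], "spin": 0},
    {"fingers": -1, "translation": [0, 0, -0.2], "spin": 0},
  ],
)

```text
clock: 7.55
eef_pos: [0.6405, -0.1356, 0.0577]
ee_rot: [[-0.227, 0.974, -0.0], [0.974, 0.227, -0.0], [0.0, -0.0, -1.0]]
force: [-0.9, -1.3, -0.1]
gripper_width: 0.263
grip_force: 49.9
```

drive_tool(
  deltas=[
    {"fingers": -1, "translation": [0, 0, -0.1], "spin": 0},
    {"fingers": -1, "translation": [0, 0, -0.1], "spin": 0},
  ],
)

```text
clock: 7.8
eef_pos: [0.6407, -0.1357, 0.057]
ee_rot: [[-0.227, 0.974, 0.0], [0.974, 0.227, -0.0], [-0.0, 0.0, -1.0]]
force: [-1.5, 0.5, 1.5]
gripper_width: 0.262
grip_force: 50.0
```

drive_tool(
  deltas=[
    {"fingers": -1, "translation": [0, 0, -0.1], "spin": 0},
    {"fingers": -1, "translation": [0, 0, -0.1], "spin": 0},
  ],
)

```text
clock: 8.05
eef_pos: [0.6409, -0.1358, 0.0563]
ee_rot: [[-0.227, 0.974, 0.001], [0.974, 0.227, -0.0], [-0.0, 0.0, -1.0]]
force: [-2.8, -0.6, 4.0]
gripper_width: 0.258
grip_force: 50.3
```

Contact. I'll release gently, rise and close the fingers.

drive_tool(
  deltas=[
    {"fingers": -0.3, "translation": [0, 0, 0], "spin": 0},
    {"fingers": -0.1, "translation": [0, 0, 0], "spin": 0},
    {"fingers": 0.2, "translation": [0, 0, 0], "spin": 0},
    {"fingers": 0.2, "translation": [0, 0, 0], "spin": 0},
    {"fingers": 0.2, "translation": [0, 0, 1], "spin": 0},
    {"fingers": 0.2, "translation": [0, 0, 3], "spin": 0},
    {"fingers": 0.2, "translation": [0, 0, 7], "spin": 0},
    {"fingers": 0.2, "translation": [0, 0, 9], "spin": 0},
    {"fingers": -1, "translation": [0, 0, 9], "spin": 0},
    {"fingers": -1, "translation": [0, 0, 9], "spin": 0},
  ],
)

```text
clock: 9.3
eef_pos: [0.6398, -0.1353, 0.1444]
ee_rot: [[-0.227, 0.974, -0.002], [0.974, 0.227, 0.001], [0.001, -0.002, -1.0]]
force: [-0.0, 0.5, -0.2]
gripper_width: 0.183
grip_force: 0.0
```

Run:
```python
from h import *
s=sense();print(s["clock"],s["eef_pos"],np.degrees(np.arctan2(s["ee_rot"][1][0],s["ee_rot"][0][0])),s["force"],s["gripper_width"])
w=grab("wrist","w6.png");b=grab("scene")
r=lambda c,u,v,w,h,:cv2.resize(c["frame"][v:v+h,u:u+w],(400,600),interpolation=cv2.INTER_CUBIC)
cv2.imwrite("pics/chk3.png",np.hstack([r(w,140,0,280,420),r(b,235,200,84,126)]))
import pickle;pickle.dump(w,open("w6.pkl","wb"))
```

```text
9.3 [ 0.63981578 -0.13525139  0.14439166] 103.11281760283819 [-3.60971897e-04  4.50634513e-01 -1.54147305e-01] 0.18344009845882353
```

View pics/chk3.png

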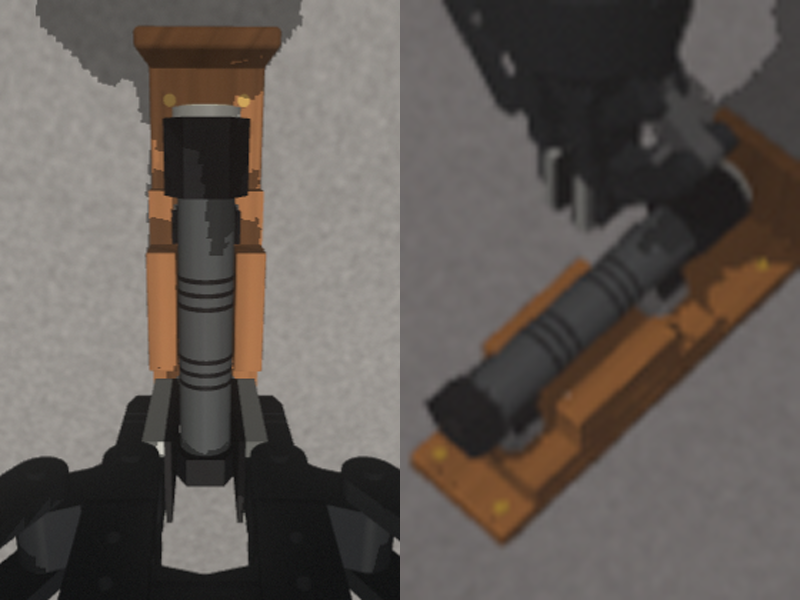

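The torch lies straight in both mouths, with its lens towards the end board. Next I'll close the fingers and hover over the lens-side push point.

drive_tool(
  deltas=[
    {"fingers": -1, "translation": [-0.35, 2.15, 0], "spin": 0},
    {"fingers": -1, "translation": [-0.35, 2.15, -2], "spin": 0},
    {"fingers": -1, "translation": [-0.35, 2.15, -5], "spin": 0},
    {"fingers": -1, "translation": [-0.35, 2.15, -5.8], "spin": 0},
    {"fingers": -1, "translation": [-0.35, 2.15, -5.8], "spin": 0},
    {"fingers": -1, "translation": [-0.35, 2.15, -5.8], "spin": 0},
  ],
)

```text
clock: 10.15
eef_pos: [0.638, -0.1144, 0.089]
ee_rot: [[-0.227, 0.974, 0.002], [0.974, 0.227, -0.001], [-0.001, 0.002, -1.0]]
force: [0.0, -0.2, 0.8]
gripper_width: -0.003
grip_force: 0.0
```

drive_tool(
  deltas=[
    {"fingers": -1, "translation": [-0.15, 0, -0.1], "spin": 0},
    {"fingers": -1, "translation": [-0.15, 0, -0.2], "spin": 0},
    {"fingers": -1, "translation": [-0.15, 0, -0.3], "spin": 0},
    {"fingers": -1, "translation": [-0.15, 0, -0.4], "spin": 0},
    {"fingers": -1, "translation": [-0.15, 0, -0.5], "spin": 0},
    {"fingers": -1, "translation": [-0.15, 0, -0.6], "spin": 0},
    {"fingers": -1, "translation": [-0.15, 0, -0.7], "spin": 0},
    {"fingers": -1, "translation": [-0.15, 0, -0.8], "spin": 0},
  ],
)

```text
clock: 11.15
eef_pos: [0.6356, -0.1141, 0.0797]
ee_rot: [[-0.227, 0.974, -0.0], [0.974, 0.227, 0.0], [0.0, -0.0, -1.0]]
force: [-0.4, -0.6, -0.5]
gripper_width: -0.003
grip_force: 0.0
```

drive_tool(
  deltas=[
    {"fingers": -1, "translation": [0, 0, -0.06], "spin": 0},
    {"fingers": -1, "translation": [0, 0, -0.12], "spin": 0},
    {"fingers": -1, "translation": [0, 0, -0.18], "spin": 0},
    {"fingers": -1, "translation": [0, 0, -0.24], "spin": 0},
    {"fingers": -1, "translation": [0, 0, -0.3], "spin": 0},
  ],
)

```text
clock: 11.78
eef_pos: [0.6358, -0.1141, 0.0772]
ee_rot: [[-0.227, 0.974, 0.0], [0.974, 0.227, -0.0], [-0.0, 0.0, -1.0]]
force: [-1.5, 0.4, 2.8]
gripper_width: 0.001
grip_force: 1.7
```

drive_tool(
  deltas=[
    {"fingers": -1, "translation": [0, 0, -0.05], "spin": 0},
    {"fingers": -1, "translation": [0, 0, -0.1], "spin": 0},
    {"fingers": -1, "translation": [0, 0, -0.15], "spin": 0},
    {"fingers": -1, "translation": [0, 0, -0.2], "spin": 0},
  ],
)

```text
clock: 12.28
eef_pos: [0.6363, -0.1139, 0.076]
ee_rot: [[-0.227, 0.974, 0.001], [0.974, 0.227, -0.0], [-0.0, 0.001, -1.0]]
force: [-2.5, 1.8, 6.9]
gripper_width: 0.008
grip_force: 3.8
```

drive_tool(
  deltas=[
    {"fingers": -1, "translation": [0, 0, -0.05], "spin": 0},
    {"fingers": -1, "translation": [0, 0, -0.1], "spin": 0},
    {"fingers": -1, "translation": [0, 0, -0.15], "spin": 0},
    {"fingers": -1, "translation": [0, 0, -0.2], "spin": 0},
  ],
)

```text
clock: 12.78
eef_pos: [0.6368, -0.1141, 0.0748]
ee_rot: [[-0.227, 0.974, 0.002], [0.974, 0.227, -0.0], [-0.001, 0.002, -1.0]]
force: [-2.7, 2.7, 11.3]
gripper_width: 0.001
grip_force: 5.5
```

drive_tool(
  deltas=[
    {"fingers": -1, "translation": [0, 0, -0.04], "spin": 0},
    {"fingers": -1, "translation": [0, 0, -0.08], "spin": 0},
    {"fingers": -1, "translation": [0, 0, -0.12], "spin": 0},
  ],
)

```text
clock: 13.15
eef_pos: [0.6371, -0.1142, 0.0742]
ee_rot: [[-0.227, 0.974, 0.003], [0.974, 0.227, -0.001], [-0.001, 0.003, -1.0]]
force: [-2.1, 3.2, 12.5]
gripper_width: 0.001
grip_force: 6.4
```

drive_tool(
  deltas=[
    {"fingers": -1, "translation": [0, 0, -0.04], "spin": 0},
    {"fingers": -1, "translation": [0, 0, -0.08], "spin": 0},
    {"fingers": -1, "translation": [0, 0, -0.12], "spin": 0},
  ],
)

```text
clock: 13.52
eef_pos: [0.6375, -0.1144, 0.0736]
ee_rot: [[-0.227, 0.974, 0.004], [0.974, 0.227, -0.001], [-0.002, 0.004, -1.0]]
force: [-2.4, 3.5, 14.3]
gripper_width: -0.002
grip_force: 7.3
```

drive_tool(
  deltas=[
    {"fingers": -1, "translation": [-0.03, 0, -0.03], "spin": 0},
    {"fingers": -1, "translation": [-0.06, 0, -0.06], "spin": 0},
    {"fingers": -1, "translation": [-0.06, 0, -0.09], "spin": 0},
    {"fingers": -1, "translation": [-0.06, 0, -0.09], "spin": 0},
  ],
)

```text
clock: 14.02
eef_pos: [0.6373, -0.1145, 0.0731]
ee_rot: [[-0.227, 0.974, 0.005], [0.974, 0.227, -0.001], [-0.003, 0.005, -1.0]]
force: [-2.5, 2.2, 15.1]
gripper_width: -0.001
grip_force: 7.4
```

drive_tool(
  deltas=[
    {"fingers": -1, "translation": [0, 0, -0.04], "spin": 0},
    {"fingers": -1, "translation": [0, 0, -0.08], "spin": 0},
    {"fingers": -1, "translation": [0, 0, -0.12], "spin": 0},
    {"fingers": -1, "translation": [0, 0, -0.12], "spin": 0},
  ],
)

```text
clock: 14.52
eef_pos: [0.6374, -0.1144, 0.072]
ee_rot: [[-0.227, 0.974, 0.005], [0.974, 0.227, -0.001], [-0.003, 0.005, -1.0]]
force: [-2.2, 2.5, 15.3]
gripper_width: 0.003
grip_force: 7.7
```

drive_tool(
  deltas=[
    {"fingers": -1, "translation": [0, 0, -0.03], "spin": 0},
    {"fingers": -1, "translation": [0, 0, -0.06], "spin": 0},
    {"fingers": -1, "translation": [0, 0, -0.09], "spin": 0},
    {"fingers": -1, "translation": [0, 0, -0.12], "spin": 0},
    {"fingers": -1, "translation": [0, 0, -0.15], "spin": 0},
    {"fingers": -1, "translation": [0, 0, -0.18], "spin": 0},
  ],
)

```text
clock: 15.28
eef_pos: [0.637, -0.1141, 0.0696]
ee_rot: [[-0.227, 0.974, 0.004], [0.974, 0.227, -0.001], [-0.002, 0.004, -1.0]]
force: [-1.4, 3.1, 12.3]
gripper_width: -0.003
grip_force: 6.4
```

drive_tool(
  deltas=[
    {"fingers": -1, "translation": [0, 0, -0.03], "spin": 0},
    {"fingers": -1, "translation": [0, 0, -0.06], "spin": 0},
    {"fingers": -1, "translation": [0, 0, -0.09], "spin": 0},
    {"fingers": -1, "translation": [0, 0, -0.12], "spin": 0},
    {"fingers": -1, "translation": [0, 0, -0.15], "spin": 0},
    {"fingers": -1, "translation": [0, 0, -0.18], "spin": 0},
  ],
)

```text
clock: 16.02
eef_pos: [0.6346, -0.1142, 0.064]
ee_rot: [[-0.227, 0.974, -0.001], [0.974, 0.227, 0.0], [0.0, -0.001, -1.0]]
force: [-1.3, 0.1, 0.3]
gripper_width: -0.004
grip_force: 0.1
```

The lens clip has given way. I'll push on until it comes up solid.

drive_tool(
  deltas=[
    {"fingers": -1, "translation": [0.1, 0, -0.05], "spin": 0},
    {"fingers": -1, "translation": [0.1, 0, -0.1], "spin": 0},
    {"fingers": -1, "translation": [0.1, 0, -0.15], "spin": 0},
    {"fingers": -1, "translation": [0.1, 0, -0.2], "spin": 0},
  ],
)

```text
clock: 16.52
eef_pos: [0.6362, -0.1141, 0.0633]
ee_rot: [[-0.227, 0.974, 0.0], [0.974, 0.227, -0.0], [-0.0, 0.0, -1.0]]
force: [-2.6, 1.2, 6.1]
gripper_width: -0.0
grip_force: 3.2
```

drive_tool(
  deltas=[
    {"fingers": -1, "translation": [0, 0, -0.05], "spin": 0},
    {"fingers": -1, "translation": [0, 0, -0.1], "spin": 0},
    {"fingers": -1, "translation": [0, 0, -0.15], "spin": 0},
  ],
)

```text
clock: 16.9
eef_pos: [0.6368, -0.1141, 0.0629]
ee_rot: [[-0.227, 0.974, 0.002], [0.974, 0.227, -0.0], [-0.001, 0.001, -1.0]]
force: [-4.2, 2.2, 10.7]
gripper_width: 0.001
grip_force: 5.6
```

The lens end is solid at about 62.9 mm, as expected while the barrel slopes. Next is the tail side.

drive_tool(
  deltas=[
    {"fingers": -1, "translation": [0, 0, 1.5], "spin": 0},
    {"fingers": -1, "translation": [0, 0, 3], "spin": 0},
    {"fingers": -1, "translation": [1.1, -4.7, 3], "spin": 0},
    {"fingers": -1, "translation": [1.1, -4.7, 3], "spin": 0},
    {"fingers": -1, "translation": [1.1, -4.7, 2.4], "spin": 0},
    {"fingers": -1, "translation": [1.1, -4.7, 2], "spin": 0},
    {"fingers": -1, "translation": [1.1, -4.7, 1.8], "spin": 0},
    {"fingers": -1, "translation": [1.1, -4.7, 1.8], "spin": 0},
  ],
)

```text
clock: 17.9
eef_pos: [0.6468, -0.1605, 0.0788]
ee_rot: [[-0.227, 0.974, -0.001], [0.974, 0.227, 0.0], [0.0, -0.001, -1.0]]
force: [-0.1, -0.2, -0.3]
gripper_width: 0.003
grip_force: 0.0
```

drive_tool(
  deltas=[
    {"fingers": -1, "translation": [0, 0, -0.06], "spin": 0},
    {"fingers": -1, "translation": [0, 0, -0.12], "spin": 0},
    {"fingers": -1, "translation": [0, 0, -0.18], "spin": 0},
    {"fingers": -1, "translation": [0, 0, -0.24], "spin": 0},
  ],
)

```text
clock: 18.4
eef_pos: [0.6471, -0.1611, 0.0768]
ee_rot: [[-0.227, 0.974, 0.0], [0.974, 0.227, -0.0], [-0.0, 0.0, -1.0]]
force: [0.5, -0.3, -0.4]
gripper_width: 0.004
grip_force: 0.0
```

drive_tool(
  deltas=[
    {"fingers": -1, "translation": [0, 0, -0.06], "spin": 0},
    {"fingers": -1, "translation": [0, 0, -0.12], "spin": 0},
    {"fingers": -1, "translation": [0, 0, -0.18], "spin": 0},
    {"fingers": -1, "translation": [0, 0, -0.24], "spin": 0},
  ],
)

```text
clock: 18.9
eef_pos: [0.6471, -0.1611, 0.0743]
ee_rot: [[-0.227, 0.974, -0.0], [0.974, 0.227, -0.0], [-0.0, -0.0, -1.0]]
force: [-0.0, -0.1, 0.5]
gripper_width: -0.001
grip_force: 0.3
```

drive_tool(
  deltas=[
    {"fingers": -1, "translation": [0, 0, -0.05], "spin": 0},
    {"fingers": -1, "translation": [0, 0, -0.1], "spin": 0},
    {"fingers": -1, "translation": [0, 0, -0.15], "spin": 0},
    {"fingers": -1, "translation": [0, 0, -0.2], "spin": 0},
  ],
)

```text
clock: 19.4
eef_pos: [0.6476, -0.1613, 0.0734]
ee_rot: [[-0.227, 0.974, 0.001], [0.974, 0.227, -0.001], [-0.001, 0.001, -1.0]]
force: [-1.4, 1.0, 7.0]
gripper_width: -0.004
grip_force: 3.2
```

drive_tool(
  deltas=[
    {"fingers": -1, "translation": [-0.02, 0, -0.04], "spin": 0},
    {"fingers": -1, "translation": [-0.04, 0, -0.08], "spin": 0},
    {"fingers": -1, "translation": [-0.06, 0, -0.12], "spin": 0},
    {"fingers": -1, "translation": [-0.08, 0, -0.16], "spin": 0},
  ],
)

```text
clock: 19.9
eef_pos: [0.6475, -0.1615, 0.0726]
ee_rot: [[-0.227, 0.974, 0.003], [0.974, 0.227, -0.001], [-0.002, 0.003, -1.0]]
force: [-1.0, 1.2, 8.6]
gripper_width: 0.0
grip_force: 4.1
```

drive_tool(
  deltas=[
    {"fingers": -1, "translation": [-0.02, 0, -0.03], "spin": 0},
    {"fingers": -1, "translation": [-0.04, 0, -0.06], "spin": 0},
    {"fingers": -1, "translation": [-0.05, 0, -0.09], "spin": 0},
    {"fingers": -1, "translation": [-0.05, 0, -0.12], "spin": 0},
  ],
)

```text
clock: 20.4
eef_pos: [0.6474, -0.1617, 0.0719]
ee_rot: [[-0.227, 0.974, 0.004], [0.974, 0.227, -0.002], [-0.003, 0.003, -1.0]]
force: [-1.1, 0.3, 9.5]
gripper_width: -0.001
grip_force: 4.6
```

drive_tool(
  deltas=[
    {"fingers": -1, "translation": [0, 0, -0.03], "spin": 0},
    {"fingers": -1, "translation": [0, 0, -0.06], "spin": 0},
    {"fingers": -1, "translation": [0, 0, -0.09], "spin": 0},
    {"fingers": -1, "translation": [0, 0, -0.12], "spin": 0},
    {"fingers": -1, "translation": [0, 0, -0.15], "spin": 0},
  ],
)

```text
clock: 21.02
eef_pos: [0.6476, -0.162, 0.0707]
ee_rot: [[-0.227, 0.974, 0.004], [0.974, 0.227, -0.002], [-0.003, 0.004, -1.0]]
force: [-1.3, 0.3, 10.5]
gripper_width: 0.004
grip_force: 4.9
```

drive_tool(
  deltas=[
    {"fingers": -1, "translation": [0, 0, -0.03], "spin": 0},
    {"fingers": -1, "translation": [0, 0, -0.06], "spin": 0},
    {"fingers": -1, "translation": [0, 0, -0.09], "spin": 0},
    {"fingers": -1, "translation": [0, 0, -0.12], "spin": 0},
    {"fingers": -1, "translation": [0, 0, -0.15], "spin": 0},
  ],
)

```text
clock: 21.65
eef_pos: [0.6477, -0.1623, 0.0693]
ee_rot: [[-0.227, 0.974, 0.005], [0.974, 0.227, -0.003], [-0.004, 0.004, -1.0]]
force: [-0.5, -0.6, 9.9]
gripper_width: 0.001
grip_force: 4.9
```

drive_tool(
  deltas=[
    {"fingers": -1, "translation": [0, 0.03, -0.03], "spin": 0},
    {"fingers": -1, "translation": [0, 0.06, -0.06], "spin": 0},
    {"fingers": -1, "translation": [0, 0.09, -0.09], "spin": 0},
    {"fingers": -1, "translation": [0, 0.1, -0.12], "spin": 0},
    {"fingers": -1, "translation": [0, 0.1, -0.15], "spin": 0},
  ],
)

```text
clock: 22.28
eef_pos: [0.648, -0.1622, 0.0682]
ee_rot: [[-0.227, 0.974, 0.006], [0.974, 0.227, -0.004], [-0.005, 0.004, -1.0]]
force: [-0.4, -2.4, 9.3]
gripper_width: -0.004
grip_force: 4.7
```

drive_tool(
  deltas=[
    {"fingers": -1, "translation": [0, 0, -0.03], "spin": 0},
    {"fingers": -1, "translation": [0, 0, -0.06], "spin": 0},
    {"fingers": -1, "translation": [0, 0, -0.09], "spin": 0},
    {"fingers": -1, "translation": [0, 0, -0.12], "spin": 0},
    {"fingers": -1, "translation": [0, 0, -0.15], "spin": 0},
  ],
)

```text
clock: 22.9
eef_pos: [0.648, -0.1624, 0.0666]
ee_rot: [[-0.227, 0.974, 0.006], [0.974, 0.227, -0.004], [-0.006, 0.004, -1.0]]
force: [-0.5, -3.2, 9.3]
gripper_width: 0.006
grip_force: 4.3
```

drive_tool(
  deltas=[
    {"fingers": -1, "translation": [0, 0, -0.03], "spin": 0},
    {"fingers": -1, "translation": [0, 0, -0.06], "spin": 0},
    {"fingers": -1, "translation": [0, 0, -0.09], "spin": 0},
    {"fingers": -1, "translation": [0, 0, -0.12], "spin": 0},
    {"fingers": -1, "translation": [0, 0, -0.15], "spin": 0},
  ],
)

```text
clock: 23.52
eef_pos: [0.6479, -0.1625, 0.0649]
ee_rot: [[-0.227, 0.974, 0.005], [0.974, 0.227, -0.005], [-0.006, 0.004, -1.0]]
force: [-0.3, -3.4, 7.8]
gripper_width: -0.001
grip_force: 3.8
```

drive_tool(
  deltas=[
    {"fingers": -1, "translation": [0, 0, -0.03], "spin": 0},
    {"fingers": -1, "translation": [0, 0, -0.06], "spin": 0},
    {"fingers": -1, "translation": [0, 0, -0.09], "spin": 0},
    {"fingers": -1, "translation": [0, 0, -0.12], "spin": 0},
    {"fingers": -1, "translation": [0, 0, -0.15], "spin": 0},
  ],
)

```text
clock: 24.15
eef_pos: [0.6474, -0.1619, 0.0625]
ee_rot: [[-0.227, 0.974, 0.004], [0.974, 0.227, -0.003], [-0.004, 0.003, -1.0]]
force: [1.5, -2.0, 4.7]
gripper_width: 0.001
grip_force: 2.2
```

drive_tool(
  deltas=[
    {"fingers": -1, "translation": [0, 0, -0.05], "spin": 0},
    {"fingers": -1, "translation": [0, 0, -0.1], "spin": 0},
    {"fingers": -1, "translation": [0, 0, -0.15], "spin": 0},
    {"fingers": -1, "translation": [0, 0, -0.2], "spin": 0},
    {"fingers": -1, "translation": [0, 0, -0.25], "spin": 0},
  ],
)

```text
clock: 24.78
eef_pos: [0.6455, -0.1598, 0.0577]
ee_rot: [[-0.227, 0.974, -0.001], [0.974, 0.227, 0.0], [0.001, -0.001, -1.0]]
force: [0.5, -0.3, 0.3]
gripper_width: -0.001
grip_force: 0.0
```

drive_tool(
  deltas=[
    {"fingers": -1, "translation": [0, 0, -0.05], "spin": 0},
    {"fingers": -1, "translation": [0, 0, -0.1], "spin": 0},
    {"fingers": -1, "translation": [0, 0, -0.15], "spin": 0},
  ],
)

```text
clock: 25.15
eef_pos: [0.6458, -0.1601, 0.0566]
ee_rot: [[-0.227, 0.974, 0.0], [0.974, 0.227, -0.0], [-0.0, 0.0, -1.0]]
force: [-0.1, 0.7, -0.0]
gripper_width: -0.002
grip_force: 0.0
```

Snapped. I'll push on down until it is solid.

drive_tool(
  deltas=[
    {"fingers": -1, "translation": [0.04, 0, -0.05], "spin": 0},
    {"fingers": -1, "translation": [0.08, 0, -0.1], "spin": 0},
    {"fingers": -1, "translation": [0.08, 0, -0.15], "spin": 0},
  ],
)

```text
clock: 25.52
eef_pos: [0.6466, -0.16, 0.0559]
ee_rot: [[-0.227, 0.974, -0.0], [0.974, 0.227, 0.0], [0.0, -0.0, -1.0]]
force: [-3.7, 1.4, 6.8]
gripper_width: 0.002
grip_force: 3.5
```

drive_tool(
  deltas=[
    {"fingers": -1, "translation": [0, 0, -0.05], "spin": 0},
    {"fingers": -1, "translation": [0, 0, -0.1], "spin": 0},
    {"fingers": -1, "translation": [0, 0, -0.1], "spin": 0},
  ],
)

```text
clock: 25.9
eef_pos: [0.6469, -0.16, 0.0558]
ee_rot: [[-0.227, 0.974, 0.0], [0.974, 0.227, -0.0], [-0.0, 0.0, -1.0]]
force: [-4.4, 1.9, 9.7]
gripper_width: -0.003
grip_force: 4.8
```

The tail end is solid at 55.8 mm, and 56 mm is home. I'll re-check the lens side.

drive_tool(
  deltas=[
    {"fingers": -1, "translation": [0, 0, 1], "spin": 0},
    {"fingers": -1, "translation": [0, 0, 2], "spin": 0},
    {"fingers": -1, "translation": [-1, 4.6, 2], "spin": 0},
    {"fingers": -1, "translation": [-1, 4.6, 2], "spin": 0},
    {"fingers": -1, "translation": [-1, 4.6, 1.3], "spin": 0},
    {"fingers": -1, "translation": [-1, 4.6, 0.9], "spin": 0},
    {"fingers": -1, "translation": [-1, 4.6, 0.8], "spin": 0},
    {"fingers": -1, "translation": [-1, 4.6, 0.7], "spin": 0},
  ],
)

```text
clock: 26.9
eef_pos: [0.6366, -0.1146, 0.061]
ee_rot: [[-0.226, 0.974, -0.0], [0.974, 0.226, -0.0], [-0.0, -0.0, -1.0]]
force: [-0.1, -0.4, 0.3]
gripper_width: -0.002
grip_force: 0.0
```

drive_tool(
  deltas=[
    {"fingers": -1, "translation": [0, 0, -0.06], "spin": 0},
    {"fingers": -1, "translation": [0, 0, -0.12], "spin": 0},
    {"fingers": -1, "translation": [0, 0, -0.18], "spin": 0},
    {"fingers": -1, "translation": [0, 0, -0.24], "spin": 0},
  ],
)

```text
clock: 27.4
eef_pos: [0.6366, -0.1141, 0.0587]
ee_rot: [[-0.227, 0.974, 0.0], [0.974, 0.227, -0.0], [-0.0, 0.0, -1.0]]
force: [-0.1, 0.4, 0.1]
gripper_width: 0.001
grip_force: 0.0
```

drive_tool(
  deltas=[
    {"fingers": -1, "translation": [0, 0, -0.05], "spin": 0},
    {"fingers": -1, "translation": [0, 0, -0.1], "spin": 0},
    {"fingers": -1, "translation": [0, 0, -0.15], "spin": 0},
    {"fingers": -1, "translation": [0, 0, -0.2], "spin": 0},
  ],
)

```text
clock: 27.9
eef_pos: [0.6366, -0.1141, 0.0567]
ee_rot: [[-0.227, 0.974, 0.0], [0.974, 0.227, 0.0], [0.0, 0.0, -1.0]]
force: [-0.1, 0.6, 0.3]
gripper_width: -0.003
grip_force: 0.0
```

drive_tool(
  deltas=[
    {"fingers": -1, "translation": [0, 0, -0.05], "spin": 0},
    {"fingers": -1, "translation": [0, 0, -0.1], "spin": 0},
    {"fingers": -1, "translation": [0, 0, -0.15], "spin": 0},
  ],
)

```text
clock: 28.28
eef_pos: [0.6367, -0.114, 0.0558]
ee_rot: [[-0.227, 0.974, 0.0], [0.974, 0.227, -0.0], [-0.0, 0.0, -1.0]]
force: [-3.1, 1.1, 6.9]
gripper_width: -0.001
grip_force: 3.1
```

Both ends come up solid at 55.8 mm. I'll withdraw.

drive_tool(
  deltas=[
    {"fingers": -1, "translation": [0, 0, 1], "spin": 0},
    {"fingers": -1, "translation": [0, 0, 4], "spin": 0},
    {"fingers": -1, "translation": [0, 0, 9], "spin": 0},
    {"fingers": -1, "translation": [-3, 0, 14], "spin": 0},
    {"fingers": -1, "translation": [-3, 0, 14], "spin": 0},
    {"fingers": -1, "translation": [-3, 0, 14], "spin": 0},
  ],
)

```text
clock: 29.02
eef_pos: [0.6064, -0.114, 0.1952]
ee_rot: [[-0.227, 0.974, 0.0], [0.974, 0.227, -0.0], [-0.0, 0.0, -1.0]]
force: [0.6, -0.6, -0.9]
gripper_width: 0.002
grip_force: 0.0
```

```bash
python3 -c "
from h import *
s=sense();print(s['clock'],s['eef_pos'],s['force']);print(close_job())"
```

```text
29.025 [ 0.60642493 -0.11403991  0.19522051] [ 0.61290062 -0.64216232 -0.86566573]
the job is handed in; nothing more can be done
None
```

The torch is clipped into the right-hand (24 mm) rack with its lens facing the end board. Both ends came up solid at the home height of about 56 mm, the highest push reading was about 15.5 N, and the job was handed in at 29 s with the arm clear. I did not take a final picture, so "home" rests on the push heights and forces.

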